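# Unlatch and open the stock cage

## Robot

A 6-joint arm with a two-finger parallel gripper is mounted at the origin on a cart in front of the work surface, level with it; the furniture and walls round the work are solid. World frame = base frame: x ahead of the robot, y to its left, z up, the work surface at z = 0. Lengths are in m, angles in rad, forces in N, time in s.
With the tool pointing down it reaches from about 0.35 to 1 m from the base axis. Payload 7.1 kg.
Tool frame: the origin (TCP) lies between the finger pads; the fingertips stand 22 mm ahead of it and the grasp point (between the pads) lies 3 mm ahead of it; x points along the fingers, y is the direction in which the jaws open and shut, and the axes are right-handed (so a half turn about x gives the same grasp; the last joint's range is limited). The gripper opens to 85 mm and grips with 20 to 120 N. Pads are 22 mm wide; open, the fingers measure 114 mm over their backs; the gripper's body (76 mm by 85 mm) begins 54 mm behind the grasp point. The pads swing forward as they close: fully open they stand 13 mm farther back than shut.
Start: joints at [-1.277, 0.423, 1.63, -0, 1.089, -0.019], TCP at [0.192, -0.595, 0.253] pointing down, gripper open.
Joint ranges: [-3, 3], [-0.9, 2.11], [0.09, 2.58], [-1.31, 4.45], [0.11, 2.69], [-2.54, 2.54]. Speed limits (rad/s): [2.39, 2.39, 3.01, 3.14, 3.14, 3.14].

## Interface

Orientations are given as a rotation vector (axis times angle).
In Python, from rig import manip gives the robot as it stands. The module is installed in compiled form; this text tells all that it offers. Calls block until the motion is done:
- manip.move_to(position, orientation): joint-space move of the TCP to a pose.
- manip.servo_line(position, orientation=None, rate=0.15): straight line of the TCP; orientation=None keeps the orientation; rate is the mean speed in m/s.
- manip.set_joints(angles): joint-space move.
- manip.command_gripper(opening, f_grip=None): finger opening in m; f_grip is the grip in N (None keeps the last); returns when the fingers have stopped.
- manip.hold(seconds).
- manip.solve_ik(position, orientation): joint angles nearest the present ones, or None.
- manip.camera(name): name is "scene" or "top" or "wrist"; returns a dict with "image" (400x640x3 uint8, red, green, blue), "fx", "fy", "cx", "cy" (pixels), "cam_to_world" (4x4, takes a point from camera to world coordinates); the wrist camera has in their place "mount" (4x4, takes a point from camera to tool coordinates, whose origin is the TCP and whose axes are the tool frame's). Camera axes: x right, y down, z forward; pixel columns grow to the right and rows downward; lengths in m; the calibration is good to about 2 mm. A picture is of the moment at which its call begins: read the wrist's pose just before it. There is no depth.
A pose or a line that the arm cannot do raises manip.IKError and nothing moves.
- manip.sign_off(): hands the job in, once; it reports no verdict.
Readings, each from a call of its own:
- manip.get_time(): time.
- manip.get_joint_positions(): joint angles.
- manip.get_joint_vel(): joint speeds.
- manip.get_tau(): joint torques, N m.
- manip.get_position(): TCP position.
- manip.get_ee_rot(): TCP orientation.
- manip.get_contact_force(): force on the tool from outside, world axes, zero at the start.
- manip.get_torque(): the same for the moment, N m.
- manip.get_width(): finger opening in m.
Only numpy, scipy, OpenCV 4.12 (cv2) and the standard library are available. Lean on these libraries where they do the work, as an engineer would, in place of code of your own. Each camera call takes 0.05 s, during which the arm holds its last target.

## Task

Open the blue stock cage so that the cartons in it can be reached: lift the gate's thumb latch bar out of its keeper by the red tab, feeling for the soft stop above it and forcing neither stop nor lip, then swing the yellow gate steadily wide open, nearly square to the cage front, without flinging it. Leave the bar lowered, the gate standing open, and the other things on the table where they are.

Things in the scene. Friction and masses are not known exactly. Their poses are not given: they have to be found in the camera images.
- cage: blue wire stock cage bolted to the table, 120 mm deep (x), 200 wide (y), 120 high, with two small cartons inside. Origin: centre of its underside; its x axis points from the gate to the back, z up, so the gate is on its -x side and its hinge at the -y end. It stands at another place and yaw each time.
- gate (a joint): angle of the cage's yellow gate: 0 shut, grows as it swings out towards the robot, 1.57 square to the cage front, stop at 1.75. Light friction, it stays where left. The leaf runs from 4 to 156 mm from the hinge line; top edge 114 mm above the table.
- gate_hinge (a point): point on the gate's vertical hinge line at table height, in the cage frame at (-55, -80, 0) mm. The gate turns anticlockwise seen from above about it.
- latch (a joint): angle of the steel gravity latch bar on the gate's outer face: 0 lying level in the keeper, grows as its free end is lifted (up to 0.40); it drops back by its own weight (about 100 g). The bar is 5 mm thick, 8 mm high and reaches 155 mm past its pivot.
- latch_pivot (a point): pivot of the latch bar; its axis is normal to the gate. With the gate shut it lies 15 mm from gate_hinge along the cage's +y, 15.5 mm in front of it (-x), 100 mm above the table.
- thumb_tab (a point): middle of the red thumb pad of the latch bar: an upright tab 10 mm thick across the gate (pinch it so from above) and 26 wide along it, red from 150 to 172 mm above the table when down, free air on both sides down to 120 mm. It lies 90 mm beyond the latch pivot and 60 mm above it and turns about it: lifting leans it and brings it towards the gate hinge (fingers that lean with it feel less friction).
- keeper: dark steel bracket on the cage post at the gate's free end; origin in the seat of the bar. It carries a bright C-shaped jaw, set to another height each time and not measured: its front lip rises 8 to 32 mm above the underside of the resting bar and holds the gate; a sprung rubber stop (5 N per mm) over the bar leaves it 3 mm of play above the lip, so lift until it is felt.
- keeper_seat (a point): the bar's seat in the keeper: 145 mm beyond the latch pivot, 100 mm above the table. The lip's far side is 10 mm in front of it. The jaw takes at most 10 N, up on the stop or out on the lip (lifting, 10 N there is 16 N at the thumb tab; pulling, 15 N at the tab).
- stapler: blue and black stapler, 34x136x50 mm, lying on the table; origin at its underside. Bystander.
- tape_roll: roll of brown packing tape, 100 mm across, 48 high, on the table; origin at its underside. Bystander.
- tape_measure: orange tape measure, 37x73x56 mm, on the table; origin at its underside. Bystander.
- marker: black-capped marker pen, 16x123x17 mm, lying on the table; origin at its underside. Bystander.
- mug: white mug with dots, 82x114x91 mm; origin at its underside. Bystander.

How it is judged:
By the outcome, as a careful person would: the job done as asked, in the order asked, and still so for the second after the job is handed in, with the robot touching nothing.
It also fails if it takes over 69 s, if anything falls off the work surface, if the arm or the gripper's body presses on something with over 40 N, if the wrist force passes 120 N, or if a joint passes its speed limit or range.

## Working session

There is one attempt and no reset: what is moved stays moved. The work goes in short steps, each a Python script; the robot and the scene stay as the last script left them, time stands still between calls to the robot, and variables do not carry over. Pictures are saved under pics/ and viewed, and the job is handed in when it is done.

```bash
mkdir -p pics; python3 - <<'E'
from rig import manip
import cv2,numpy as np
print(manip.get_time(),manip.get_position(),manip.get_ee_rot(),manip.get_width())
for n in ["scene","top","wrist"]:
    c=manip.camera(n); cv2.imwrite(f"pics/{n}0.png",c["image"][:,:,::-1])
    print(n,c["fx"],c["fy"],c["cx"],c["cy"]); print(np.round(c.get("cam_to_world",c.get("mount")),4).tolist())
E
```

```text
0.0 [ 0.19219221 -0.59416085  0.25251636] [ 2.05305853  0.32540461 -2.05354679] 0.08522376191591874
scene 476.773045553126 476.773045553126 320.8672048623196 196.6248096095913
[[-0.9114, -0.2208, 0.3471, 0.0039], [-0.411, 0.5266, -0.7441, 1.1702], [-0.0185, -0.8209, -0.5708, 0.9868], [0.0, 0.0, 0.0, 1.0]]
top 388.92686580925283 388.92686580925283 319.85530521198143 202.62084050758153
[[0.0046, -0.9824, 0.1866, 0.3294], [-1.0, -0.0049, -0.0011, 0.0431], [0.002, -0.1866, -0.9824, 1.2028], [0.0, 0.0, 0.0, 1.0]]
wrist 277.77888772901287 277.77888772901287 318.5533447926782 205.35176502209208
[[-0.0012, -0.2979, 0.9546, -0.1212], [1.0, 0.0002, 0.0013, 0.0003], [-0.0005, 0.9546, 0.2979, -0.0763], [0.0, 0.0, 0.0, 1.0]]
```

View pics/scene0.png

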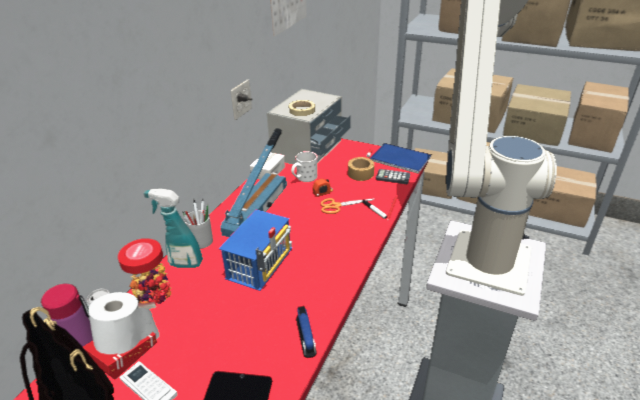

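View pics/top0.png

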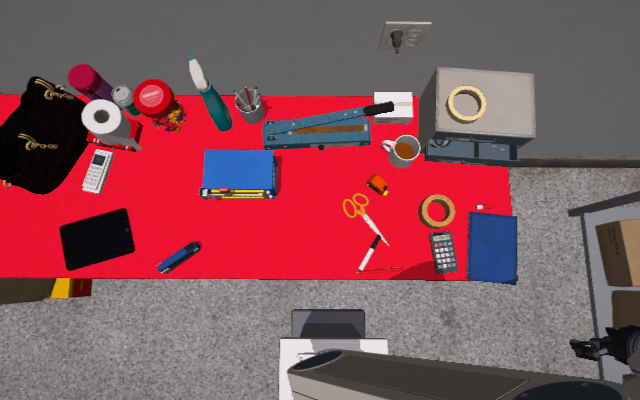

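The scene view shows the blue cage around (257,248). In the top view it spans columns 203-277 and rows 150-198, with the yellow gate along row ~193. I'll zoom in on both.

```bash
cat > h.py <<'E'
from rig import manip
import numpy as np, cv2
from scipy.spatial.transform import Rotation as R
def pix2z(c,u,v,z):
    T=np.array(c["cam_to_world"]); d=T[:3,:3]@np.array([(u-c["cx"])/c["fx"],(v-c["cy"])/c["fy"],1.]); o=T[:3,3]
    return o+d*(z-o[2])/d[2]
def proj(c,P,T=None):
    T=np.array(c["cam_to_world"]) if T is None else T
    P=np.atleast_2d(P); p=(P-T[:3,3])@T[:3,:3]
    return np.c_[c["fx"]*p[:,0]/p[:,2]+c["cx"],c["fy"]*p[:,1]/p[:,2]+c["cy"]]
E
python3 - <<'E'
from h import *
c=manip.camera("top")
for u,v in [(203,150),(276,151),(277,185),(203,185)]: print(pix2z(c,u,v,.12))
im=c["image"][:,:,::-1]
cv2.imwrite("pics/tc.png",cv2.resize(im[135:215,190:290],None,fx=8,fy=7,interpolation=cv2.INTER_CUBIC)[:600])
c=manip.camera("scene");im=c["image"][:,:,::-1]
cv2.imwrite("pics/sc.png",cv2.resize(im[200:300,210:310],None,fx=6,fy=6,interpolation=cv2.INTER_CUBIC))
E
```

```text
[0.68904808 0.38223436 0.12      ]
[0.68713686 0.17002275 0.12      ]
[0.58570898 0.16456178 0.12      ]
[0.5846293 0.3758991 0.12     ]
```

View pics/tc.png

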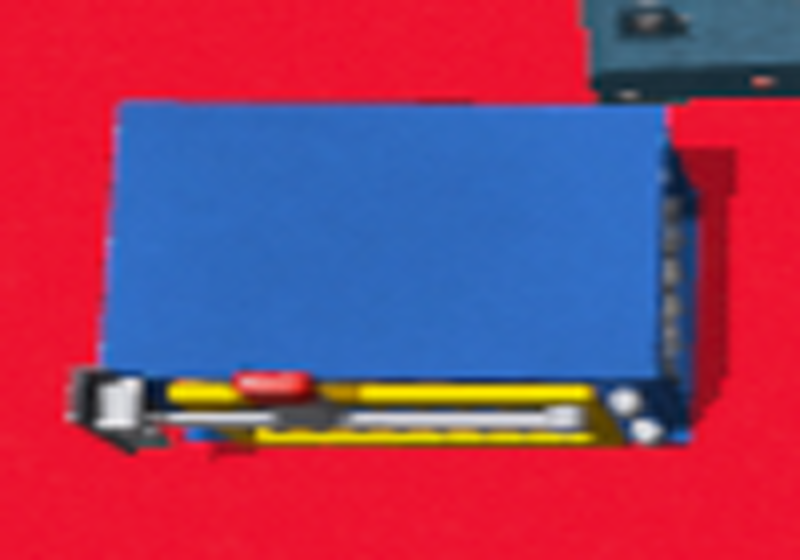

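View pics/sc.png

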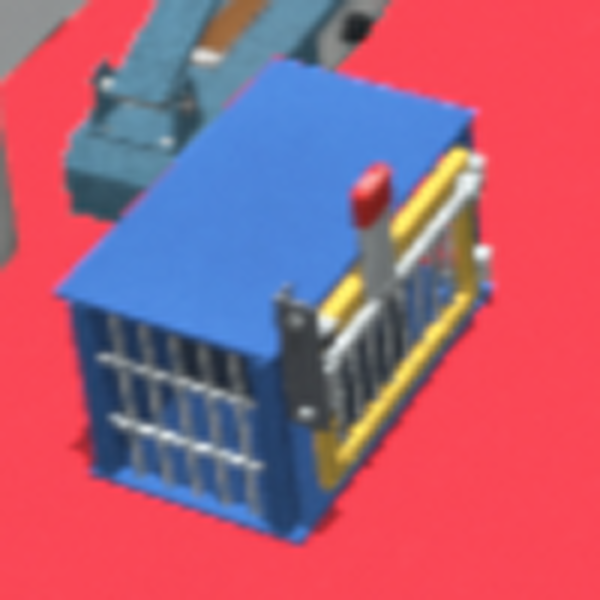

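Tab pixels are about (224,190) in top and (272,232) in scene. Next I triangulate the tab and take a closer look with the wrist camera from above.

```bash
python3 - <<'E'
from h import *
from scipy.optimize import least_squares
t=manip.camera("top"); s=manip.camera("scene")
# red-blob
f=lambda P: np.r_[(proj(t,P)-[224,189.9])[0],(proj(s,P)-[272,232.3])[0]]
r=least_squares(f,[.57,.3,.16]); print("tab",r.x,r.fun)
for u,v in [(205,149.3),(273.1,149.9),(271.9,189.),(202.5,188.6)]: print(pix2z(t,u,v,.12))
Rt=R.from_rotvec(manip.get_ee_rot()).as_matrix(); print(Rt.round(2))
tab=r.x
for zs in (1,-1):
    z=np.array([0,zs,0.]);x=np.array([0,0,-1.]);M=np.c_[x,np.cross(z,x),z]
    for a in (0,45,90):
        rv=(R.from_euler('z',a,degrees=True)*R.from_matrix(M)).as_rotvec()
        print(zs,a,np.round(manip.solve_ik([.57,.29,.33] if a==0 else [.48,.22,.17],rv),2))
E
```

```text
tab [0.55974944 0.30396474 0.16281792] [ 0.15465194  0.47006397 -0.47949269 -0.13163008]
[0.69120465 0.37655163 0.12      ]
[0.69043183 0.1785393  0.12      ]
[0.57392337 0.17880857 0.12      ]
[0.57408552 0.37668471 0.12      ]
[[-0.    0.31 -0.95]
 [ 0.   -0.95 -0.31]
 [-1.   -0.   -0.  ]]Traceback (most recent call last):
  File "<stdin>", line 14, in <module>
    return _wrapfunc(a, 'round', decimals=decimals, out=out)
    return _wrapit(obj, method, *args, **kwds)
    result = getattr(arr, method)(*args, **kwds)
TypeError: unsupported operand type(s) for *: 'NoneType' and 'float'
```

```bash
python3 - <<'E'
from h import *
print(manip.get_joint_positions())
for zs in (1,-1):
    z=np.array([0,zs,0.]);x=np.array([0,0,-1.]);M=np.c_[x,np.cross(z,x),z]
    for a in (0,30,60,90):
      for p in ([.57,.30,.3],[.56,.30,.17],[.48,.22,.17]):
        rv=(R.from_euler('z',a,degrees=True)*R.from_matrix(M)).as_rotvec()
        q=manip.solve_ik(p,rv); print(zs,a,p,None if q is None else np.round(q,2))
E
```

```text
[-1.27697188e+00  4.23263820e-01  1.63008963e+00  8.82874991e-06
  1.08858428e+00 -1.89626300e-02]
1 0 [0.57, 0.3, 0.3] None
1 0 [0.56, 0.3, 0.17] None
1 0 [0.48, 0.22, 0.17] None
1 30 [0.57, 0.3, 0.3] None
1 30 [0.56, 0.3, 0.17] None
1 30 [0.48, 0.22, 0.17] None
1 60 [0.57, 0.3, 0.3] None
1 60 [0.56, 0.3, 0.17] None
1 60 [0.48, 0.22, 0.17] [0.41 0.4  1.9  0.   0.84 2.5 ]
1 90 [0.57, 0.3, 0.3] [ 0.47  0.41  1.54 -0.    1.19  2.04]
1 90 [0.56, 0.3, 0.17] [ 0.47  0.54  1.66 -0.    0.94  2.04]
1 90 [0.48, 0.22, 0.17] [ 0.41  0.4   1.9  -0.    0.84  1.98]
-1 0 [0.57, 0.3, 0.3] [ 0.47  0.41  1.54 -0.    1.19  0.47]
-1 0 [0.56, 0.3, 0.17] [ 0.47  0.54  1.66 -0.    0.94  0.47]
-1 0 [0.48, 0.22, 0.17] [ 0.41  0.4   1.9  -0.    0.84  0.41]
-1 30 [0.57, 0.3, 0.3] [ 0.47  0.41  1.54 -0.    1.19 -0.06]
-1 30 [0.56, 0.3, 0.17] [ 0.47  0.54  1.66 -0.    0.94 -0.05]
-1 30 [0.48, 0.22, 0.17] [ 0.41  0.4   1.9  -0.    0.84 -0.12]
-1 60 [0.57, 0.3, 0.3] [ 0.47  0.41  1.54 -0.    1.19 -0.58]
-1 60 [0.56, 0.3, 0.17] [ 0.47  0.54  1.66 -0.    0.94 -0.57]
-1 60 [0.48, 0.22, 0.17] [ 0.41  0.4   1.9  -0.    0.84 -0.64]
-1 90 [0.57, 0.3, 0.3] [ 0.47  0.41  1.54  0.    1.19 -1.1 ]
-1 90 [0.56, 0.3, 0.17] [ 0.47  0.54  1.66  0.    0.94 -1.1 ]
-1 90 [0.48, 0.22, 0.17] [ 0.41  0.4   1.9   0.    0.84 -1.16]
```

```bash
cat >> h.py <<'E'
M0=np.c_[[0,0,-1.],np.cross([0,-1.,0],[0,0,-1.]),[0,-1.,0]]  # tool axes at cage yaw 0
def wT(c):
    T=np.eye(4);T[:3,:3]=R.from_rotvec(manip.get_ee_rot()).as_matrix();T[:3,3]=manip.get_position()
    return T@np.array(c["mount"])
E
python3 - <<'E'
from h import *
manip.move_to([.55,.30,.31],R.from_matrix(M0).as_rotvec())
manip.command_gripper(0.05)
print(manip.get_time(),manip.get_position(),manip.get_contact_force())
c=manip.camera("wrist");T=wT(c)
np.savez("w1.npz",T=T,im=c["image"],k=[c["fx"],c["fy"],c["cx"],c["cy"]])
im=np.ascontiguousarray(c["image"][:,:,::-1]); cv2.imwrite("pics/w1.png",im)
# predicted overlay
O=np.array([.6324,.2777,0])
P=O+np.array([[-.0705,.025,.16],[-.0705,-.065,.1],[-.0705,.08,.1],[-.055,-.08,.114],[-.06,-.1,.12],[-.06,.1,.12],[.06,.1,.12],[.06,-.1,.12]])
p=proj(c,P,T); print(p.round(1))
o=im.copy()
for q in p: cv2.drawMarker(o,tuple(int(round(a)) for a in q),(0,255,0),0,8,1)
cv2.imwrite("pics/w1o.png",o)
E
```

```text
4.1583 [0.55004453 0.2999434  0.31000924] [-0.59562241  0.83339953 -0.2349256 ]
[[329.9 194.2]
 [327.2 248.5]
 [328.5 134.8]
 [339.5 264. ]
 [335.6 280.2]
 [339.1 116.5]
 [451.6 116.6]
 [429.2 280.3]]
```

View pics/w1o.png

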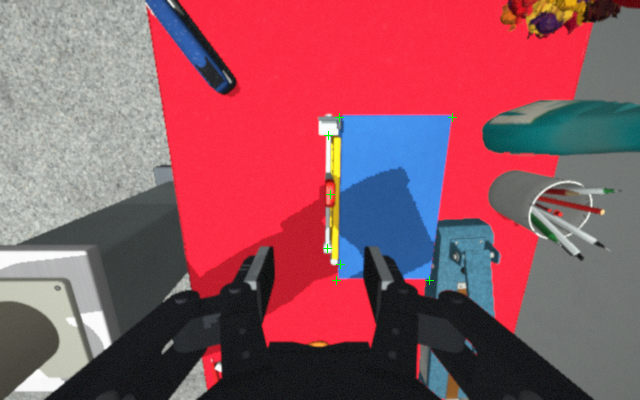

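The predicted points (green) sit on the cage corners and the red tab at (330,194), with the stapler at upper left. Zooming in to refine yaw.

```bash
python3 - <<'E'
import cv2
im=cv2.imread("pics/w1.png")
cv2.imwrite("pics/w1z.png",cv2.resize(im[105:290,300:460],None,fx=3.2,fy=3.2,interpolation=cv2.INTER_CUBIC))
E
```

```text
(no output)
```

View pics/w1z.png

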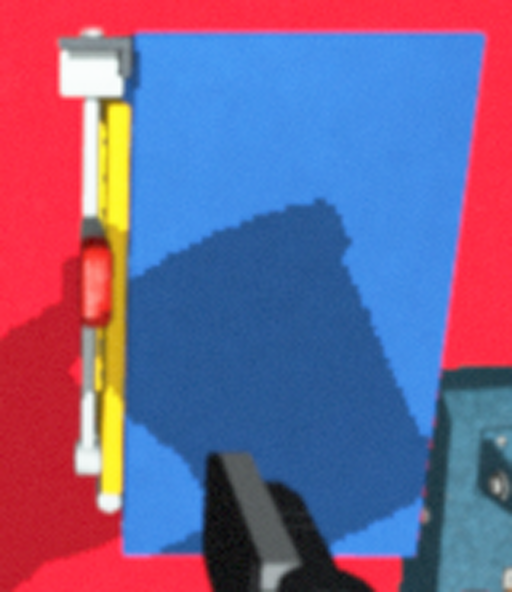

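```bash
python3 - <<'E'
from h import *
from scipy.optimize import least_squares
d=np.load("w1.npz");T=d["T"];k=d["k"];c=dict(fx=k[0],fy=k[1],cx=k[2],cy=k[3])
t=manip.camera("top"); s=manip.camera("scene")
L=np.array([[-.06,.1,.12],[.06,.1,.12],[-.06,-.1,.12],[.06,-.1,.12],[-.0705,.025,.166],[-.0705,-.065,.1]])
W=np.array([[342.2,115.9],[451.6,115.6],[338.1,278.4],[429.7,278.8],[330,193.4],[327.5,248]])
def wp(x): return L@R.from_euler('z',x[2]).as_matrix().T+[x[0],x[1],0]
tt=np.array([[202.5,188.6],[205,149.3],[271.9,189],[273.1,149.9],[224,189.9]])
for nm,f in dict(w=lambda x:(proj(c,wp(x),T)-W).ravel(), wt=lambda x:np.r_[(proj(c,wp(x),T)-W).ravel(),(proj(t,wp(x)[:5])-tt).ravel(),(proj(s,wp(x)[4])-[272,232]).ravel()]).items():
    r=least_squares(f,[.63,.28,0]);print(nm,r.x,r.fun.round(1).tolist()); print(wp(r.x)[4])
E
```

```text
w [ 6.33481333e-01  2.79154145e-01 -6.10249699e-04] [-1.9, -0.9, 1.2, -0.4, -1.7, 0.8, 0.4, 0.5, 1.3, 0.9, 0.5, -0.5]
[0.5629966  0.30419716 0.166     ]
wt [ 0.63322934  0.27899548 -0.00071067] [-2.2, -0.7, 1.0, -0.3, -1.9, 0.9, 0.2, 0.6, 1.0, 1.0, 0.3, -0.4, -0.8, 0.3, -0.8, -0.7, -0.1, 0.3, -0.1, -0.9, -0.1, -0.9, -1.5, -1.0]
[0.56274712 0.30404558 0.166     ]
```

```bash
python3 - <<'E'
from h import *
rv=R.from_matrix(M0).as_rotvec()
manip.servo_line([.562,.304,.22],rv,rate=.1)
manip.servo_line([.562,.304,.165],rate=.05)
f0=manip.get_contact_force()
for w in (.03,.02,.016,.014):
    manip.command_gripper(w,20); print(w,manip.get_width(),(manip.get_contact_force()-f0).round(2))
c=manip.camera("wrist"); print(manip.get_time())
cv2.imwrite("pics/w2.png",cv2.resize(c["image"][100:400,220:420,::-1],None,fx=2,fy=2,interpolation=cv2.INTER_CUBIC))
E
```

```text
0.03 0.030121561819572297 [-0.16  0.71  0.09]
0.02 0.020222274298933772 [ 0.52  1.03 -0.34]
0.016 0.01598099306839297 [-0.19  0.72 -0.34]
0.014 0.014090490312465726 [-0.54  1.63 -1.08]
7.6917
```

View pics/w2.png

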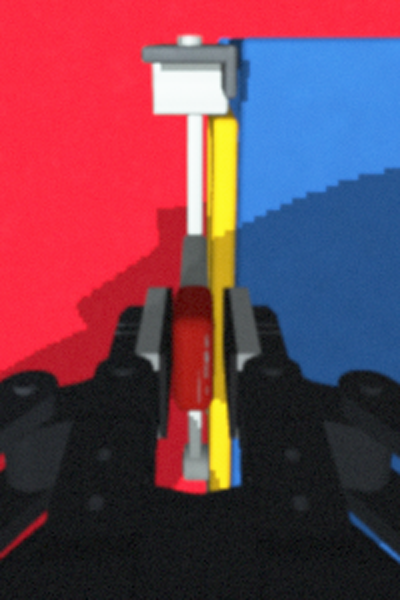

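The tab (173-213, row 340) sits between the pads (168 and 228) and is about 1 mm toward -x. I'll shift, then close in small steps while checking force.

```bash
python3 - <<'E'
from h import *
manip.servo_line([.561,.304,.165],rate=.02)
f0=manip.get_contact_force()
for w in (.0125,.0115,.0107,.0102):
    manip.command_gripper(w,20); manip.hold(.1)
    F=np.mean([manip.get_contact_force() for _ in range(3)],0)-f0
    print(w,manip.get_width(),F.round(2),manip.get_position().round(4))
    if abs(F[0])>4: break
print(manip.get_time())
E
```

```text
0.0125 0.012446231714573562 [-0.84 -0.41  0.15] [0.561 0.304 0.165]
0.0115 0.011393662023933231 [-0.54 -1.15 -0.34] [0.561 0.304 0.165]
0.0107 0.010602658973745037 [-0.73 -0.34 -0.82] [0.561 0.304 0.165]
0.0102 0.010079436866103542 [-0.74 -0.53 -1.22] [0.561 0.304 0.165]
9.2083
```

```bash
cat >> h.py <<'E'
TAB=np.array([.561,.304,.162]); TCP0=np.array([.561,.304,.165])
PIV=np.array([.561,.214,.100]); HINGE=np.array([.5765,.199,0])
def pose(th,g):
    A=R.from_euler('x',th); p=PIV+A.apply(TCP0-PIV); B=R.from_euler('z',g)
    return HINGE+B.apply(p-HINGE),(B*A*R.from_matrix(M0)).as_rotvec()
def force(n=4):
    r=[]
    for _ in range(n): r.append(manip.get_contact_force()); manip.hold(.01)
    return np.mean(r,0)
E
python3 - <<'E'
from h import *
for th,g in [(.25,0),(.25,.8),(.25,1.5),(0,1.5)]: 
    q=manip.solve_ik(*pose(th,g)); print(th,g,pose(th,g)[0].round(3),None if q is None else q.round(2))
manip.command_gripper(0.0,50); manip.hold(.2)
f0=force(8); print(manip.get_width(),f0,manip.get_time())
th=0;log=[]
while th<.30:
    th+=.003 if th>.03 else .006
    p,o=pose(th,0); manip.servo_line(p,o,rate=.008)
    F=force()-f0; u=R.from_euler('x',th).apply(TAB-PIV); t=np.cross([1,0,0],u/np.linalg.norm(u))
    # force on tool; resisting = negative along t
    ft=-F@t; log.append((th,ft)); print(round(th,4),F.round(1),round(ft,2))
    if ft>(np.median([l[1] for l in log[-9:-2]])+3.0 if len(log)>4 else 5) : break
    if manip.get_time()>30: break
np.save("th.npy",th); print(manip.get_time(),manip.get_width(),manip.get_position(),p)
E
```

```text
0.25 0 [0.561 0.285 0.185] [0.35 0.48 1.74 0.31 0.86 0.15]
0.25 0.8 [0.504 0.248 0.185] [ 0.33  0.47  1.77  0.26  1.04 -0.62]
0.25 1.5 [0.489 0.19  0.185] [ 0.3   0.47  1.77  0.1   1.14 -1.25]
0 1.5 [0.471 0.191 0.165] [ 0.36  0.38  1.95 -0.    0.81 -1.14]
0.009657864051194294 [-0.83315859 -0.13753285  1.64993533] 9.6917
0.006 [ 0.3  1.  -1.1] 1.45
0.012 [ 0.2  1.5 -0.8] 1.5
0.018 [-0.2  1.5 -1.1] 1.81
0.024 [-0.9  1.8 -0.9] 1.8
0.03 [-0.4  2.2 -0.7] 1.87
0.036 [-0.5  1.9 -0.6] 1.67
0.039 [-0.4  2.1 -0.7] 1.82
0.042 [-0.   2.1 -0.9] 2.0
0.045 [-0.4  2.4 -0.8] 2.1
0.048 [-0.5  2.7 -1.3] 2.67
0.051 [-0.7  2.4 -0.7] 2.0
0.054 [-1.2  2.2 -1. ] 2.11
0.057 [-0.9  2.1 -1.2] 2.21
0.06 [-0.3  1.5 -0.8] 1.57
0.063 [-0.4  2.3 -1. ] 2.25
0.066 [-0.6  2.1 -1. ] 2.11
0.069 [-0.5  2.  -1.1] 2.06
0.072 [-0.8  1.4 -1.4] 2.01
0.075 [-0.8  2.1 -0.8] 1.9
0.078 [-0.7  1.9 -1.3] 2.22
0.081 [-1.   1.9 -1.1] 2.11
0.084 [-0.4  1.7 -1.5] 2.26
0.087 [-0.6  1.9 -1.8] 2.57
0.09 [-0.3  1.5 -1.4] 2.04
0.093 [-0.7  1.6 -1.6] 2.25
0.096 [-0.7  1.7 -2.1] 2.74
0.099 [-0.8  1.5 -1.5] 2.14
0.102 [-0.7  1.2 -1.6] 2.06
0.105 [-0.8  0.7 -2.2] 2.18
0.108 [-0.7  0.8 -1.6] 1.71
0.111 [-0.5  1.  -2.2] 2.37
0.114 [-0.6  0.8 -2.1] 2.11
0.117 [-0.4  0.8 -2.2] 2.13
0.12 [-1.   0.6 -2.7] 2.46
0.123 [-1.   0.5 -2.8] 2.42
0.126 [-0.4  1.2 -3.4] 3.36
0.129 [ 0.4  1.4 -5. ] 4.66
0.132 [ 0.7  2.9 -5.8] 6.29
20.4583 0.009062945841622481 [0.56096605 0.29472907 0.17614434] [0.561      0.29466195 0.17628007]
```

The stop begins at about 0.125 rad and I saw roughly 4 N above baseline. I'll back off about 1 mm, then swing with a force guard.

```bash
python3 - <<'E'
from h import *
th=.116
p,o=pose(th,0); manip.servo_line(p,o,rate=.01); manip.hold(.2)
f0=force(8); print(f0)
g=0
while g<.26:
    g+=.01 if g<.12 else .02
    p,o=pose(th,g); manip.servo_line(p,o,rate=.02)
    F=force(3)-f0; t=np.array([-np.cos(g),-np.sin(g),0]); n=np.array([-np.sin(g),np.cos(g),0])
    print(round(g,3),"tan %.1f rad %.1f z %.1f"%(-F@t,F@n,F[2]))
    if -F@t>7 or np.linalg.norm(F)>15: print("STOP");break
np.save("g.npy",g)
c=manip.camera("top");cv2.imwrite("pics/t3.png",cv2.resize(c["image"][130:230,180:300,::-1],None,fx=6,fy=6,interpolation=cv2.INTER_CUBIC))
print(manip.get_time(),manip.get_width())
E
```

```text
[-1.51473834  0.24309183 -1.65315582]
0.01 tan 0.7 rad -1.1 z -0.2
0.02 tan 0.8 rad -0.2 z -0.5
0.03 tan 0.7 rad -0.3 z -0.5
0.04 tan 1.0 rad -0.6 z 0.0
0.05 tan 1.0 rad -0.8 z -0.7
0.06 tan 1.2 rad -1.0 z -0.5
0.07 tan 1.0 rad -1.8 z -0.5
0.08 tan 1.0 rad -0.8 z -1.2
0.09 tan 1.8 rad -2.0 z -0.1
0.1 tan 1.5 rad -1.3 z -0.6
0.11 tan 1.4 rad -1.1 z -1.2
0.12 tan 1.6 rad -0.9 z -0.6
0.13 tan 1.5 rad -1.5 z -1.0
0.15 tan 1.8 rad -1.5 z -1.4
0.17 tan 2.1 rad -1.8 z -1.0
0.19 tan 2.0 rad -2.2 z -1.3
0.21 tan 2.3 rad -2.4 z -0.6
0.23 tan 2.4 rad -2.8 z -1.7
0.25 tan 2.5 rad -2.5 z -1.5
0.27 tan 2.1 rad -3.2 z -1.9
26.6 0.009272935741962498
```

View pics/t3.png

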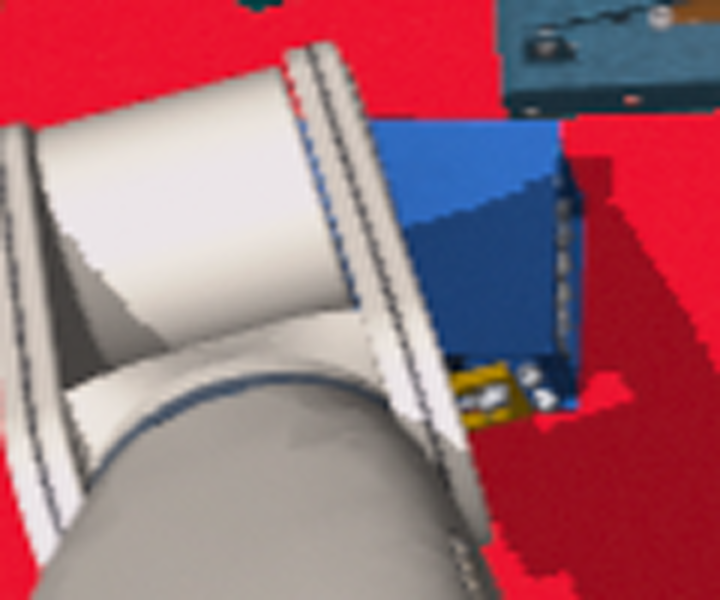

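The gate is clear of the lip: the yellow leaf is visibly angled near (490,390), and forces stay under 4 N. I'll keep swinging.

```bash
python3 - <<'E'
from h import *
th=.116; g=float(np.load("g.npy")); f0=np.array([-1.51,.24,-1.65])
while g<1.51:
    g=min(g+.125,1.52)
    p,o=pose(th,g); manip.servo_line(p,o,rate=.035)
    F=force(2)-f0; t=np.array([-np.cos(g),-np.sin(g),0]); n=np.array([-np.sin(g),np.cos(g),0])
    print(round(g,3),"tan %.1f rad %.1f z %.1f"%(-F@t,F@n,F[2]))
    if np.linalg.norm(F)>14: print("STOP");break
np.save("g.npy",g)
print(manip.get_time(),manip.get_width())
E
```

```text
0.395 tan 2.5 rad -3.6 z -3.2
0.52 tan 3.2 rad -5.1 z -3.7
0.645 tan 2.7 rad -5.5 z -4.4
0.77 tan 3.3 rad -6.7 z -4.5
0.895 tan 3.1 rad -6.8 z -5.6
1.02 tan 2.6 rad -7.2 z -5.8
1.145 tan 2.1 rad -8.0 z -6.1
1.27 tan 3.4 rad -8.4 z -7.4
1.395 tan 2.4 rad -8.5 z -7.6
1.52 tan 2.4 rad -8.6 z -7.6
31.7667 0.009130722127406525
```

```bash
python3 - <<'E'
from h import *
g=float(np.load("g.npy"))
for th in (.09,.06,.03,.015,.005,0):
    p,o=pose(th,g); manip.servo_line(p,o,rate=.025); print(th,manip.get_contact_force().round(1))
    if th<.04 and manip.get_contact_force()[2]>6: break
for w in (.012,.018,.026,.036):
    manip.command_gripper(w,20); 
manip.hold(.2); print(manip.get_contact_force().round(1),manip.get_width(),manip.get_time())
c=manip.camera("wrist");cv2.imwrite("pics/w4.png",c["image"][:,:,::-1])
E
```

```text
0.09 [  8.    2.6 -10.2]
0.06 [  7.9   2.  -11.3]
0.03 [  8.7   1.8 -10.8]
0.015 [  8.3   2.5 -10. ]
0.005 [ 7.8  2.  -9.9]
0 [ 7.5  2.2 -8.9]
[-0.2  0.2  0.3] 0.03603831212853038 34.5083
```

View pics/w4.png

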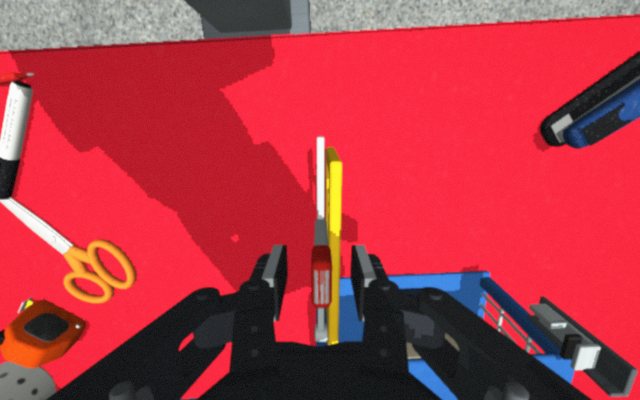

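The gate stands about square (leaf vertical at column 335), and the tab at (322,275) is free between the open pads. Backing off straight up, then away.

```bash
python3 - <<'E'
from h import *
p=np.array(manip.get_position())
manip.servo_line([p[0],p[1],.30],rate=.1)
manip.set_joints([-.9,.423,1.63,0,1.089,-.019])
print(manip.get_time(),manip.get_position(),manip.get_contact_force().round(1))
c=manip.camera("top");cv2.imwrite("pics/t5.png",c["image"][:,:,::-1])
cv2.imwrite("pics/t5z.png",cv2.resize(c["image"][140:280,190:300,::-1],None,fx=4,fy=4,interpolation=cv2.INTER_CUBIC))
s=manip.camera("scene");cv2.imwrite("pics/s5.png",cv2.resize(s["image"][140:380,180:420,::-1],None,fx=2.5,fy=2.5,interpolation=cv2.INTER_CUBIC))
E
```

```text
38.4667 [ 0.39835268 -0.48125842  0.25347771] [ 0.7 -0.7 -0.8]
```

View pics/t5.png

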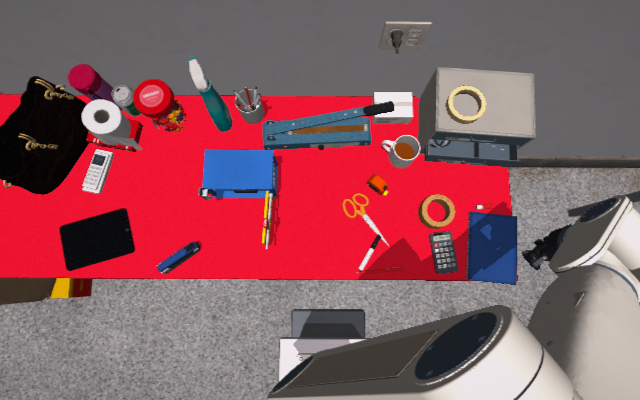

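View pics/t5z.png

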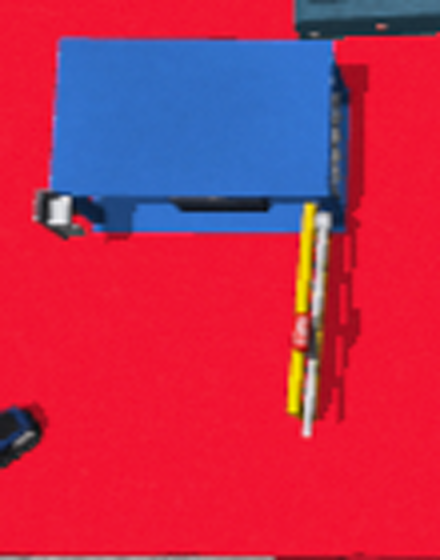

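View pics/s5.png

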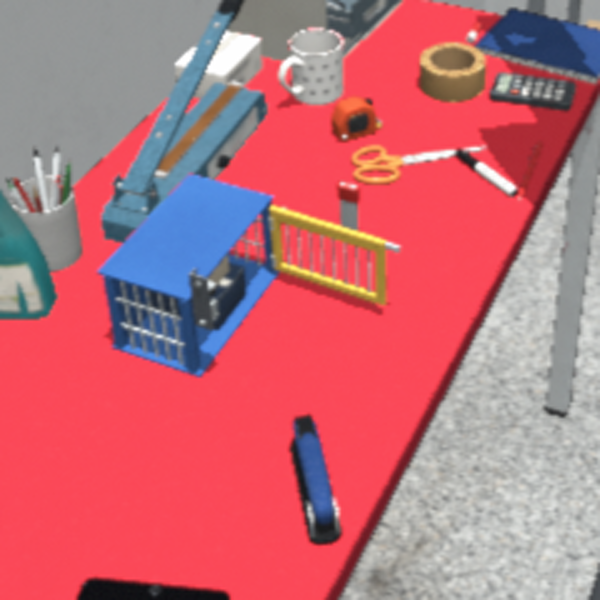

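```bash
python3 - <<'E'
from h import *
c=manip.camera("top")
a=pix2z(c,190+309/4,140+205/4,.114);b=pix2z(c,190+293/4,140+412/4,.114);d=(b-a)[:2]
print(a,b,np.arctan2(-d[0],d[1]),np.linalg.norm(d))
a=pix2z(c,190+323/4,140+218/4,.1);b=pix2z(c,190+307/4,140+436/4,.1);d=(b-a)[:2];print(a,b,np.arctan2(-d[0],d[1]))
print(manip.get_joint_vel().round(4))
manip.sign_off()
E
```

```text
[0.56860681 0.19269502 0.114     ] [0.42059908 0.19944739 0.114     ] 1.525206198537566 0.14816167982786801
[0.56209839 0.18419519 0.1       ] [0.40492308 0.19104915 0.1       ] 1.5272168339078687
[-0.0049 -0.0014 -0.0018 -0.0001  0.0002 -0.    ]
the job is handed in; nothing more can be done
```

The cage is open, and I handed the job in at about 38.5 s. The gate stands nearly square to the cage front, at about 1.525 rad in the top image.

- **Latch:** I pinched the red tab and lifted it with the fingers leaning along. The soft stop was felt at about 0.125 rad. I stopped about 4 N above the lifting force, then backed off about 1 mm.
- **Swing:** I swung the gate slowly to 1.52 rad. Opening resistance stayed at 3.4 N or less.
- **Finish:** I lowered the bar to level, released it and withdrew the arm. In the last pictures the bar looks level, the other things look unmoved, and the robot touches nothing.

**Check that was off:** as the gate swung and the bar came down, a side and down force on the tool grew to about 13 N. It pointed roughly along the line from the tab to the pivot, so I put it down to a small error in my hinge or pivot estimate. It appeared after the bar had cleared the lip and went away on release. The latch angle at the end was judged only from pictures, not measured.

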